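# Start the 3D scanner and hold it on a printed ring mount

### The arm

A 7-joint arm with a two-finger parallel gripper is mounted at the origin on the work surface. World frame = base frame: x ahead of the robot, y to its left, z up, the work surface at z = 0. Lengths are in m, angles in rad, forces in N, time in s.
With the tool pointing down it reaches from about 0.425 to 0.925 m from the base axis. Payload 6.8 kg.
Tool frame: the origin (TCP) lies midway between the tips of the shut fingers; the grasp point (between the pads) lies 19 mm behind it (r.grip_depth is the distance from the TCP to the grasp point, in m); z points along the fingers, y is the line along which they close (so a half turn about z gives the same grasp; the last joint's range is limited). The gripper opens to 85 mm and grips with 20 to 120 N. Pads are 22 mm wide; open, the fingers measure 114 mm over their backs; the gripper's body (76 mm by 85 mm) begins 54 mm behind the grasp point. The pads swing forward as they close: fully open they stand 13 mm farther back than shut.
Start: joints at [1.097, 0.477, 0.022, 1.555, -0.011, 1.109, -0.083], TCP at [0.241, -0.63, 0.2] pointing down, gripper open.
Joint ranges: [-2.96, 2.96], [-0.34, 2.1], [-1.41, 1.46], [0.24, 2.44], [-1.37, 4.51], [0.17, 1.92], [-2.96, 2.96]. Speed limits (rad/s): [2.39, 2.39, 3.14, 3.14, 3.14, 3.14, 3.14].

### API

Orientations are given as a rotation vector (axis times angle).
In Python, from bench import telemetry, grab_frame, calibration, order, silhouettes, r gives the robot as it stands.
- The arm moves only by the tool apply_moves, never from a script. Its argument "moves" is a list of rows, each a list of 7 numbers: the turn, a rotation vector about the tool's x, y, z scaled (see below), then the shift along the tool's x, y, z scaled (see below), then the opening, from -1 (shut) to 1 (fully open). A call has exactly 8 rows; each row shifts and turns the commanded pose from where the row before left it, along the tool's axes as they then stand; what a row does not reach is not made up. The controller multiplies each number of a shift by 1000 mm and each number of a turn by 6 degrees. A row lasts 1/12 s, in which the tool goes at most 41.7 mm and 7.16 degrees, less where a joint would pass 70% of its speed; a pose out of reach is approached as far as the arm can. A call with a number of a shift or a turn outside -1 to 1 is refused whole. A call with a gripper value outside its range is refused whole. The fingers move at their own pace and stop on an object; "grip_force" is the grip in N (left out, the last holds). Time passes only in rows, so rows that do not move let the fingers close, or fill a call up. It gives the time, the measured TCP pose, the force, the opening and the grip force at its end, in the units of the state.
- telemetry.get_obs(): the state, without advancing time (a new reading comes with each control period).
- grab_frame(name): name is "scene" or "top" or "wrist"; returns the picture (480x640x3 uint8, blue, green, red); there is no depth.
- calibration(name): a dict with "fx", "fy", "cx", "cy" (pixels), "k1" (the pictures are not rectified: a ray, as slopes to the right and down, at radius r is drawn at 1 + k1 r^2 times it, then the intrinsics apply), "world_from_camera" (4x4, takes a point from camera to world coordinates); the wrist camera has in their place "mount" (4x4, takes a point from camera to tool coordinates, whose origin is the TCP and whose axes are the flange's). Camera axes: x right, y down, z forward; pixel columns grow to the right and rows downward; lengths in m; the calibration is good to about 2 mm. A picture is of the moment at which its call begins: read the wrist's pose just before it. calibration takes no time and is no camera call.
- order.hand_in(): hands the job in; it is judged then, once.
Trained networks look in the newest picture that a camera, given by its name, has taken for a name from the list of things; names that differ only in an ending like _2 or _b are one class to them, and where a whole thing is asked for, a point or a joint stands for the part that bears it (a point fixed in the world has none). Each returns a list of dicts, best first, with "p" (0 to 1); they miss things now and then, are a little off and sometimes report something else, mostly with a low value. They report only what shows in the picture. A call takes as long as a camera call. They do not tell look-alikes from the thing itself.
- silhouettes(thing, camera): "mask" (480x640 bool, what is visible of it) and "extent" ([centre column, centre row, width, height] in pixels, round what is visible of it).
The state is a dict: "clock": time; "joints": joint angles; "qvel": joint speeds; "tau": joint torques, N m; "tcp_pos": TCP position; "orientation": TCP orientation; "contact_force": force on the tool from outside, world axes, zero at the start; "moment": the same for the moment, N m; "grip_width": finger opening in m; "gripper_force": force on a finger pad.
Only numpy, scipy, OpenCV 4.12 (cv2) and the standard library are available. Lean on these libraries where they do the work, as an engineer would, in place of code of your own. Each camera call takes 0.05 s, during which the arm holds its last target. There are 200 camera calls.

### The job

Wake the 3D scanner by pressing the green start button on its charging dock fully down and letting it come back up, then draw the white handheld scanner up out of its cradle. Turn it so that its black lens face looks aslant, about 45 degrees downwards, straight at the middle of the white ring print on the marker plate from about 20 cm away. Finish while still holding the scanner there, steady in the air and touching nothing but the gripper, without disturbing the ring or the other prints on the bench.

Things in the scene. Friction and masses are not known exactly. Their poses are not given: they have to be found in the camera images.
- dock: Black charging dock fixed to the bench, 110 (x) x 250 (y) x 22 mm; origin under its centre on the bench, z up. At its -y end stands the cradle, a square socket with rim 74 mm above the bench; in the middle a grey spare battery 42 mm high; at its +y end the green start button. It turns with the dock's yaw.
- cradle (a point): Centre of the cradle's mouth, 75 mm from the dock's centre towards its -y, 74 mm above the bench. The well is 45 (x) x 39 (y) mm and 46 mm deep, so the handle has 2.5 mm play on each side; walls 6 mm thick.
- start_top (a point): Centre of the top of the green start button: 30 mm across, 85 mm from the dock's centre towards its +y, 44 mm above the bench when up, 10 mm proud of its grey collar (46 mm across); press it straight down.
- start (a joint): Travel of the start button in m: 0 released, 0.006 fully down; a spring pushes it back, fully down takes about 5 N.
- scanner: Handheld 3D scanner, loose, about 0.42 kg, 180 mm tall, upright in the cradle on its grey handle, foot 28 mm above the bench. Origin: under the foot's middle; z from handle to head; the lens face looks along -x (in the cradle: the dock's -x). Handle 40 (x) x 34 (y) mm, z 0 to 75 mm; white head 70 x 46 mm, z 75 to 180, x -36 to 34, its front 12 mm black. Centre of mass at z about 118 mm.
- scanner_grip (a point): A good place to grip the head: 24 mm below its top (184 mm above the bench in the cradle), at mid-depth between its flat parallel sides, 46 mm apart along the scanner's y. Same axes as the scanner.
- scanner_lens (a point): Middle (projector) of the three round windows, one above another, on the scanner's black lens face: 38 mm before the scanner's long axis (x = -38 mm), 130 mm above its foot (z). Same axes as the scanner: the view runs along its -x.
- plate: Black marker plate with small white dots, fixed flat on the bench, 160 x 160 x 6 mm; origin under its centre.
- ring_mount: White printed ring mount, loose (60 g), the thing to be scanned: an upright ring, 70 mm outside diameter, 60 mm bore, 30 mm wide, on a foot 36 x 44 mm, 92 mm high with its clamp ears; stands near the middle of the marker plate at any yaw. Origin under its foot; the ring's axis is its x.
- ring_centre (a point): Middle of the ring mount: centre of its bore, 45 mm above its underside (51 mm above the bench).
- spacer: White printed plate with three holes, loose, 60 x 190 x 10 mm, origin under its centre; leave alone.
- block_a: Black printed block, loose, 32 x 44 x 36 mm, origin under its centre; leave alone.
- block_b: Another black printed block, loose, 32 x 44 x 36 mm, origin under its centre; leave alone.
- tray: Dark round printed tray with four round pockets, loose, 160 mm across, 30 mm high, origin under its centre; leave alone.
Mind the look-alikes: they are no part of the job. Leave any blue or purple look-alike of the scanner alone.

How it is judged:
On the way, in this order (a step that is already met when the one before it is completed fails the run):
1. the start button is fully down, the scanner still in its cradle (value of joint start above 0.005 m and horizontal distance between scanner and cradle below 0.012 m and height (world z) of scanner below 0.04 m), for 0.05 s.
2. the start button has come back up, the scanner still in its cradle (value of joint start below 0.0015 m and horizontal distance between scanner and cradle below 0.012 m and height (world z) of scanner below 0.04 m), for 0.05 s.
3. the scanner has been drawn up clear of the cradle, held by the fingers (z of scanner in the frame of dock above 0.078 m and contact force between scanner and the fingers above 1 N), for 0.1 s.
At the end, for the whole second after the job is handed in: Gripper holds the scanner still, touching nothing else; lens 140-280 mm from the ring centre and over 110 mm up; view dips 30-60 degrees and passes within 35 mm of the ring centre (across, up-down); button up; ring within 10 mm, other prints within 20 mm of their start (distance between scanner_lens and ring_centre between 0.14 and 0.28 m and x of ring_centre in the frame of scanner_lens below -0.12 m and y of ring_centre in the frame of scanner_lens between -0.035 and 0.035 m and z of ring_centre in the frame of scanner_lens between -0.035 and 0.035 m and angle between scanner_lens's own x axis and vertical between 0.524 and 1.047 rad and height (world z) of scanner_lens above 0.11 m and contact force between scanner and the fingers above 1 N and linear speed of scanner below 0.02 m/s and angular speed of scanner below 0.1 rad/s and contact force between scanner and dock below 0.3 N and contact force between scanner and plate below 0.3 N and contact force between scanner and ring_mount below 0.3 N and contact force between scanner and spacer below 0.3 N and contact force between scanner and block_a below 0.3 N and contact force between scanner and block_b below 0.3 N and contact force between scanner and tray below 0.3 N and value of joint start below 0.0015 m and distance of ring_mount from where it was at the start of the episode below 0.01 m and angle between ring_mount's own z axis and vertical below 0.1 rad and distance of each of spacer, block_a, block_b, tray from where it was at the start of the episode below 0.02 m); the arm keeps its last pose, push and grip.
It fails at once if the ring mount is shifted or tipped (distance of ring_mount from where it was at the start of the episode above 0.01 m or angle between ring_mount's own z axis and vertical above 0.2 rad).
It fails at once if another print is moved (distance of any of spacer, block_a, block_b, tray from where it was at the start of the episode above 0.02 m).
It also fails if it takes over 58 s, if anything falls off the work surface, if the arm or the gripper's body presses on something with over 40 N, if the wrist force passes 120 N, or if a joint passes its speed limit or range.

## Working session

There is one attempt and no reset: what is moved stays moved. The work goes in short steps, Python scripts to look and compute and a tool call to move; the robot and the scene stay as the last step left them, time stands still between calls to the robot, and variables do not carry over. Pictures are saved under pics/ and viewed, at most 10 in all, crops included, and the job is handed in when it is done.

Besides the shell and the picture viewer there is one more tool, called after ">>>" as a command line: name --pt "numbers of a row" for each row, then --argument value for the rest. apply_moves: Moves the arm, as the interface text tells. Its arguments: {"type":"object","properties":{"moves":{"type":"array"},"grip_force":{"type":"number"}},"required":["moves"]}

```bash
mkdir -p pics; ls
python3 - <<'E'
from bench import telemetry, grab_frame, calibration, order, silhouettes, r
import cv2,numpy as np
np.set_printoptions(precision=4,suppress=True)
o=telemetry.get_obs()
for k in o: print(k,o[k])
for n in ("scene","top"):
    f=grab_frame(n); cv2.imwrite(f"pics/{n}0.png",f); print(n,calibration(n))
    for t in ("dock","scanner","start","plate","ring_mount","spacer","block_a","tray"):
        try: print(t,[(round(d['p'],2),np.round(d['extent'])) for d in silhouettes(t,n)])
        except Exception as e: print(t,e)
print(calibration("wrist"))
E
```

```text
pics
clock 0.0
joints [ 1.0969  0.4778  0.0223  1.5565 -0.0115  1.1093 -0.0831]
qvel [ 0.0003  0.0009 -0.0011  0.0006  0.0015  0.0021  0.0003]
tau [ -0.0007 -59.6453   1.6079 -28.1196   0.0125   0.0094   0.    ]
tcp_pos [ 0.2412 -0.6297  0.1994]
orientation [-3.0874 -0.5711  0.0007]
contact_force [-0.2259  1.1587 -0.1565]
moment [-0.0202 -0.0212 -0.0198]
gripper_force 0.0
grip_width 0.08532751716424833
scene {'fx': 545.6677588877327, 'fy': 545.6677588877327, 'cx': 321.77125683513964, 'cy': 237.9107809086389, 'k1': -0.08511973473840417, 'world_from_camera': array([[ 0.2259,  0.5722, -0.7884,  1.5127],
       [ 0.974 , -0.1456,  0.1734, -0.1473],
       [-0.0156, -0.8071, -0.5902,  0.8307],
       [ 0.    ,  0.    ,  0.    ,  1.    ]])}
dock [(0.9, array([218., 278., 111.,  51.]))]
scanner [(0.93, array([175., 237.,  30.,  67.])), (0.9, array([201., 218.,  34.,  73.])), (0.78, array([121., 238.,  42.,  71.]))]
start [(0.31, array([174., 235.,  26.,  65.]))]
plate [(0.56, array([390., 259.,  72.,  49.]))]
ring_mount [(0.84, array([395., 244.,  26.,  45.]))]
spacer [(0.77, array([322., 3
[... 677 characters left out ...]
tart []
plate [(0.71, array([242., 284.,  83.,  84.])), (0.18, array([409., 267., 104.,  55.]))]
ring_mount [(0.88, array([236., 280.,  30.,  28.]))]
spacer [(0.74, array([319., 201.,  80.,  47.]))]
block_a [(0.66, array([411., 180.,  14.,  21.])), (0.56, array([242., 196.,  19.,  26.])), (0.16, array([412., 266., 104.,  48.]))]
tray [(0.79, array([140., 272.,  66.,  67.]))]
{'fx': 427.2992778057878, 'fy': 427.2992778057878, 'cx': 318.61413513062325, 'cy': 240.26354038264228, 'k1': -0.001974908277849464, 'mount': array([[-0.0004, -0.9647, -0.2632,  0.0667],
       [ 1.    , -0.0006,  0.0007, -0.    ],
       [-0.0008, -0.2632,  0.9647, -0.1744],
       [ 0.    ,  0.    ,  0.    ,  1.    ]])}
```

Run:
```python
import cv2,numpy as np
a=cv2.imread("pics/scene0.png")[170:390,80:560]; b=cv2.imread("pics/top0.png")[150:370,80:560]
cv2.imwrite("pics/both.png",cv2.resize(np.vstack([a,b]),None,fx=1.36,fy=1.36,interpolation=cv2.INTER_CUBIC))
```

```text
(no output)
```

View pics/both.png

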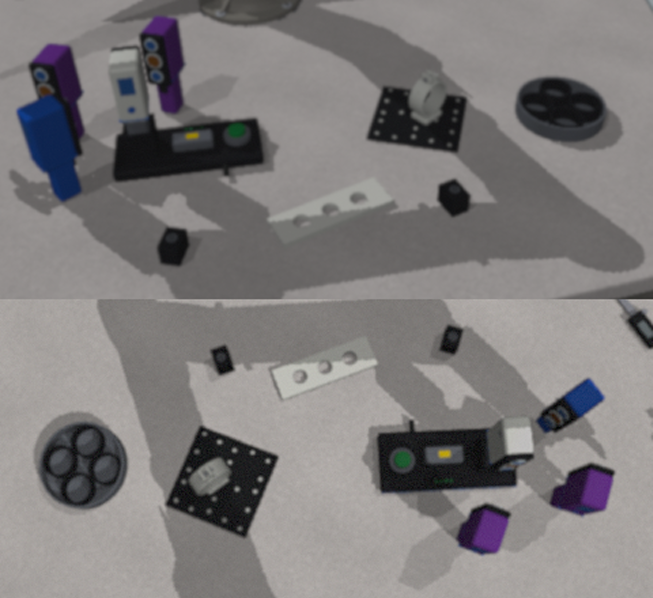

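The white scanner is at scene (174,229) and top (456,254). The look-alikes are purple at scene (135,225)/(200,218) and top (508,288)/(434,320), and blue at scene (121,238) and top (497,228). I choose the white one because it stands in the dock.

```bash
cat > h.py <<'E'
from bench import telemetry, grab_frame, calibration, order, silhouettes, r
import cv2,numpy as np
from scipy.spatial.transform import Rotation as R
np.set_printoptions(precision=4,suppress=True)
def ray(c,uv,T=None):
    K=calibration(c); T=K["world_from_camera"] if T is None else T
    d=np.array([(uv[0]-K["cx"])/K["fx"],(uv[1]-K["cy"])/K["fy"]]); s=d.copy()
    for _ in range(20): s=d/(1+K["k1"]*(s@s))
    v=T[:3,:3]@np.array([s[0],s[1],1]); return T[:3,3],v/np.linalg.norm(v)
def atz(c,uv,z,T=None):
    o,v=ray(c,uv,T); return o+v*(z-o[2])/v[2]
def tri(p,q):
    A=0;b=0
    for o,v in (p,q):
        P=np.eye(3)-np.outer(v,v); A=A+P; b=b+P@o
    return np.linalg.solve(A,b)
def wristT():
    o=telemetry.get_obs(); T=np.eye(4); T[:3,:3]=R.from_rotvec(o["orientation"]).as_matrix(); T[:3,3]=o["tcp_pos"]
    return T@calibration("wrist")["mount"]
E
python3 - <<'E'
from h import *
print([a for a in dir(r) if a[0]!='_'])
S=cv2.imread("pics/scene0.png");T=cv2.imread("pics/top0.png")
def cen(im,lo,hi,roi):
    m=cv2.inRange(cv2.cvtColor(im,cv2.COLOR_BGR2HSV),lo,hi); x0,y0,x1,y1=roi
    k=np.zeros_like(m);k[y0:y1,x0:x1]=m[y0:y1,x0:x1]
    n,l,s,c=cv2.connectedComponentsWithStats(k);i=1+np.argmax(s[1:,4]);return c[i],s[i]
out={}
for nm,lo,hi,rs,rt,z in(("green",(45,90,40),(85,255,255),(230,240,280,290),(340,240,400,290),.044),("yellow",(20,120,100),(35,255,255),(200,250,240,290),(390,240,430,280),.042)):
    a,sa=cen(S,lo,hi,rs);b,sb=cen(T,lo,hi,rt)
    print(nm,a,sa,b,sb,"z-plane:",atz("scene",a,z),atz("top",b,z),"tri",tri(ray("scene",a),ray("top",b)))
for t,c in(("ring_mount",.052),):
    e=[]
    for n in("scene","top"):
        grab_frame(n); e.append(silhouettes(t,n)[0]["extent"][:2])
    print(t,tri(ray("scene",e[0]),ray("top",e[1])),atz("top",e[1],.052))
for t,z in(("plate",.006),("spacer",.01),("tray",.03),("block_a",.036)):
    print(t,[atz("top",d["extent"][:2],z) for d in silhouettes(t,"top")])
print("likes",[atz("top",d["extent"][:2],.1) for d in silhouettes("scanner","top")])
c=T[205:345,330:540]; cv2.imwrite("pics/c1.png",cv2.resize(c,None,fx=3.8,fy=3.8,interpolation=cv2.INTER_CUBIC))
E
```

```text
['Unreachable', 'grip_depth']
green [253.3388 264.9752] [247 260  13  11 121] [375.5217 267.5478] [370 262  12  12 115] z-plane: [ 0.5258 -0.0924  0.044 ] [ 0.5199 -0.0914  0.044 ] tri [ 0.5205 -0.0921  0.0398]
yellow [221.0526 269.2632] [217 267   9   5  38] [406.3659 263.1951] [403 261   8   6  41] z-plane: [ 0.5208 -0.1664  0.042 ] [ 0.5232 -0.1675  0.042 ] tri [ 0.5229 -0.1667  0.0438]
ring_mount [0.5205 0.2508 0.042 ] [0.5182 0.2463 0.052 ]
plate [array([0.5162, 0.2343, 0.006 ])]
spacer [array([0.7108, 0.0212, 0.01  ])]
tray [array([0.5686, 0.4845, 0.03  ])]
block_a [array([0.7355, 0.2138, 0.036 ]), array([ 0.7331, -0.2113,  0.036 ])]
likes [array([ 0.572 , -0.3852,  0.1   ]), array([ 0.383 , -0.2051,  0.1   ]), array([ 0.5211, -0.2694,  0.1   ]), array([ 0.4314, -0.3844,  0.1   ])]
```

View pics/c1.png

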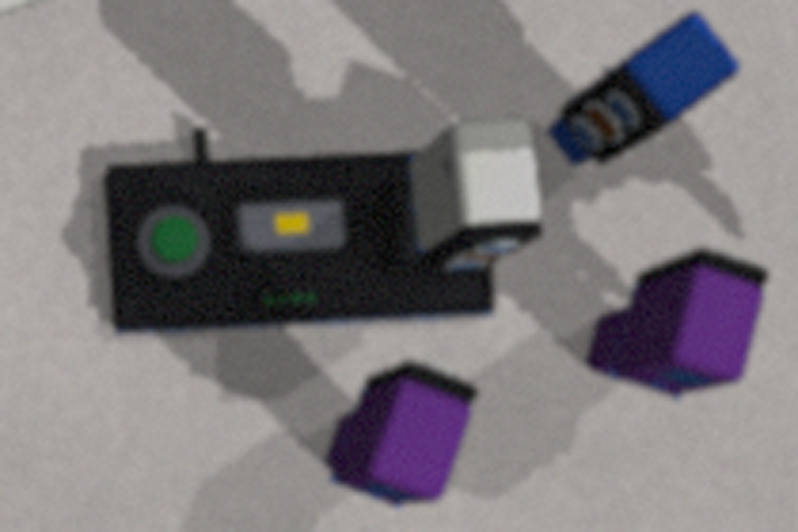

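The close crop shows the white head at top (458,254) in the dock, lens facing down in the image (world -x). The purple ones at (434,320) and (508,288) and the blue one at (497,228) stand free.

Run:
```python
from h import *
P=lambda x,y,z:atz("top",(330+x/3.8-.4,205+y/3.8-.4),z)
c=[P(107,168,.022),P(118,330,.022),P(492,312,.022)]
print(c)
print("yaw short",np.degrees(np.arctan2(*(c[0]-c[1])[[1,0]])),"long",np.degrees(np.arctan2(*(c[1]-c[2])[[1,0]]))-90,np.linalg.norm(c[0]-c[1]),np.linalg.norm(c[1]-c[2]),"centre",(c[0]+c[2])/2)
print("scanner top corners",[P(*q,.208) for q in((465,150),(535,148),(540,225),(463,230))])
o=telemetry.get_obs();Rm=R.from_rotvec(o["orientation"]).as_matrix();print(Rm)
tgt=np.array([.520,-.092,.12]);print("in tool",Rm.T@(tgt-o["tcp_pos"]))
```

```text
[array([ 0.5741, -0.0565,  0.022 ]), array([ 0.4686, -0.0513,  0.022 ]), array([ 0.4549, -0.2937,  0.022 ])]
yaw short -2.835557674999456 long -3.2330822050119252 0.10560742521890264 0.24277871904263074 centre [ 0.5145 -0.1751  0.022 ]
scanner top corners [array([ 0.5282, -0.2353,  0.208 ]), array([ 0.5254, -0.2748,  0.208 ]), array([ 0.4824, -0.2705,  0.208 ]), array([ 0.4841, -0.2272,  0.208 ])]
[[ 0.9338  0.3577  0.0001]
 [ 0.3577 -0.9338 -0.    ]
 [ 0.      0.0001 -1.    ]]
in tool [ 0.4527 -0.4031  0.0804]
```

>>> apply_moves --pt "0 0 0 0 0 -0.04 -1" --pt "0 0 0 0 0 -0.04 -1" --pt "0 0 0 0 0 -0.04 -1" --pt "0 0 0 0.01 -0.009 -0.03 -1" --pt "0 0 0 0.028 -0.025 0 -1" --pt "0 0 0 0.028 -0.025 0 -1" --pt "0 0 0 0.028 -0.025 0 -1" --pt "0 0 0 0.028 -0.025 0 -1"

```text
clock: 2.02
tcp_pos: [0.3169, -0.4834, 0.3507]
orientation: [3.089, 0.571, 0.0]
contact_force: [0.8, 0.9, 0.6]
grip_width: 0.0003
gripper_force: 0.0
```

>>> apply_moves --pt "0 0 0 0.028 -0.025 0 -1" --pt "0 0 0 0.028 -0.025 0 -1" --pt "0 0 0 0.028 -0.025 0 -1" --pt "0 0 0 0.028 -0.025 0 -1" --pt "0 0 0 0.028 -0.025 0 -1" --pt "0 0 0 0.028 -0.025 0 -1" --pt "0 0 0 0.028 -0.025 0 -1" --pt "0 0 0 0.028 -0.025 0 -1"

```text
clock: 2.68
tcp_pos: [0.4545, -0.2163, 0.3508]
orientation: [3.089, 0.571, 0.001]
contact_force: [0.7, -0.3, -0.1]
grip_width: 0.0002
gripper_force: 0.0
```

>>> apply_moves --pt "0 0 0 0.028 -0.025 0 -1" --pt "0 0 0 0.028 -0.025 0 -1" --pt "0 0 0 0.028 -0.025 0 -1" --pt "0 0 1 0 0 0 -1" --pt "0 0 1 0 0 0 -1" --pt "0 0 1 0 0 0 -1" --pt "0 0 1 0 0 0 -1" --pt "0 0 0 0 0 0 -1"

```text
clock: 3.35
tcp_pos: [0.5056, -0.1179, 0.3505]
orientation: [3.14, -0.089, 0.0]
contact_force: [-0.1, 0.5, -0.2]
grip_width: -0.0002
gripper_force: 0.0
```

Run:
```python
from h import *
T=wristT(); f=grab_frame("wrist"); cv2.imwrite("pics/w1.png",f); np.save("w1T.npy",T)
m=cv2.inRange(cv2.cvtColor(f,cv2.COLOR_BGR2HSV),(45,90,40),(85,255,255))
n,l,s,c=cv2.connectedComponentsWithStats(m)
i=1+np.argmax(s[1:,4]); print(c[i],s[i],atz("wrist",c[i],.044,T))
for d in silhouettes("scanner","wrist"): print(d["p"],d["extent"],atz("wrist",d["extent"][:2],.2,T))
for d in silhouettes("dock","wrist"): print(d["p"],d["extent"])
cv2.imwrite("pics/w1.png",f)
```

```text
[296.0786 172.8071] [283 160  27  27 560] [ 0.5209 -0.0938  0.044 ]
0.77 [575.8, 269.4, 124.5, 108.7] [ 0.4478 -0.3219  0.2   ]
0.73 [411.1, 310.6, 89.5, 100.5] [ 0.4194 -0.1896  0.2   ]
0.66 [369.1, 161.0, 218.3, 113.8] [ 0.5432 -0.1581  0.2   ]
0.59 [480.3, 195.8, 99.8, 104.0] [ 0.512  -0.2426  0.2   ]
0.72 [371.4, 160.7, 219.2, 114.9]
```

View pics/w1.png

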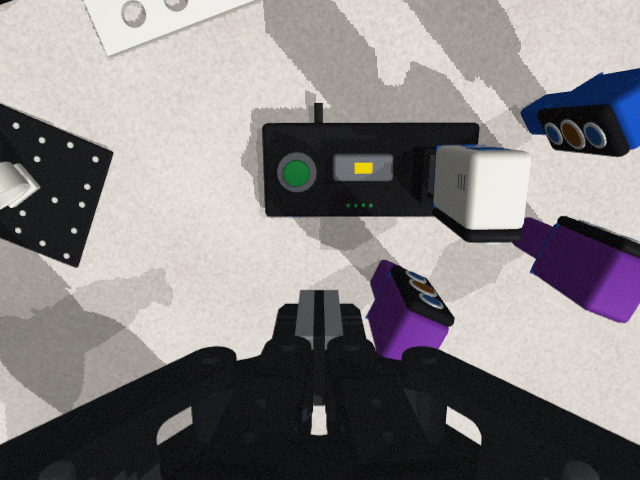

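The wrist view shows the green button at (296,173), the white scanner top near (483,190), and the look-alikes clear of the path.

>>> apply_moves --pt "0 0 0 0.014 -0.025 0.01 -1" --pt "0 0 0 0 0 0.04 -1" --pt "0 0 0 0 0 0.04 -1" --pt "0 0 0 0 0 0.04 -1" --pt "0 0 0 0 0 0.04 -1" --pt "0 0 0 0 0 0.04 -1" --pt "0 0 0 0 0 0.04 -1" --pt "0 0 0 0 0 0.03 -1"

```text
clock: 4.17
tcp_pos: [0.5196, -0.0937, 0.0676]
orientation: [-3.14, 0.08, 0.003]
contact_force: [0.8, -0.1, 0.0]
grip_width: 0.0003
gripper_force: 0.0
```

>>> apply_moves --pt "0 0 0 0 0 0.01 -1" --pt "0 0 0 0 0 0.008 -1" --pt "0 0 0 0 0 0.005 -1" --pt "0 0 0 0 0 0.003 -1" --pt "0 0 0 0 0 0.003 -1" --pt "0 0 0 0 0 0.002 -1" --pt "0 0 0 0 0 0 -1" --pt "0 0 0 0 0 0 -1"

```text
clock: 4.83
tcp_pos: [0.5215, -0.0938, 0.0401]
orientation: [3.14, -0.083, 0.002]
contact_force: [-0.3, 0.2, -0.5]
grip_width: -0.0001
gripper_force: 0.0
```

>>> apply_moves --pt "0 0 0 0 0 0.001 -1" --pt "0 0 0 0 0 0.001 -1" --pt "0 0 0 0 0 0.001 -1" --pt "0 0 0 0 0 0 -1" --pt "0 0 0 0 0 0 -1" --pt "0 0 0 0 0 0 -1" --pt "0 0 0 0 0 0 -1" --pt "0 0 0 0 0 0 -1"

```text
clock: 5.5
tcp_pos: [0.521, -0.0938, 0.0364]
orientation: [3.14, -0.083, 0.0]
contact_force: [0.4, 0.6, -0.5]
grip_width: 0.0001
gripper_force: 0.0
```

Run:
```python
from h import *
o=telemetry.get_obs();print(o["tcp_pos"],o["contact_force"])
f=grab_frame("wrist"); g=grab_frame("scene")
a=cv2.resize(f[180:480,170:470],(600,600)); b=cv2.resize(g[230:300,220:290],(200,200),interpolation=cv2.INTER_CUBIC)
cv2.imwrite("pics/w2.png",np.hstack([a,np.vstack([b,np.zeros((400,200,3),np.uint8)])]))
```

```text
[ 0.521  -0.0938  0.0364] [ 0.3519  0.6234 -0.5192]
```

View pics/w2.png

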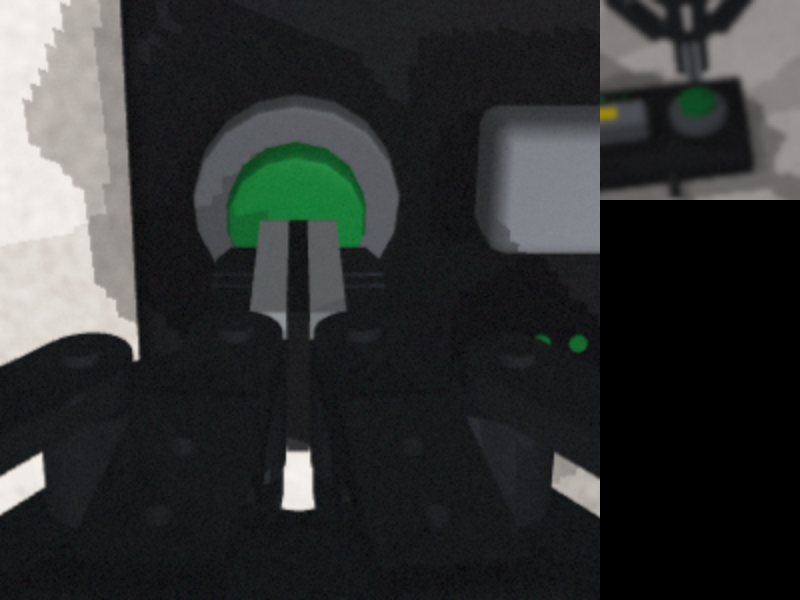

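Tips appear at wrist (318,290), behind where the TCP should project (283), and there is no contact force, so the fingertips still stand above the button. I'll probe down gently.

>>> apply_moves --pt "0 0 0 0 0 0.002 -1" --pt "0 0 0 0 0 0.002 -1" --pt "0 0 0 0 0 0.002 -1" --pt "0 0 0 0 0 0 -1" --pt "0 0 0 0 0 0 -1" --pt "0 0 0 0 0 0 -1" --pt "0 0 0 0 0 0 -1" --pt "0 0 0 0 0 0 -1"

```text
clock: 6.27
tcp_pos: [0.5211, -0.0938, 0.0305]
orientation: [3.14, -0.084, 0.0]
contact_force: [-0.2, 0.3, -0.2]
grip_width: -0.0001
gripper_force: 0.0
```

Run:
```python
from h import *
o=telemetry.get_obs()
for k in("tcp_pos","orientation","contact_force","joints","tau","grip_width"):print(k,o[k])
print(r.grip_depth)
```

```text
tcp_pos [ 0.5211 -0.0938  0.0305]
orientation [ 3.1405 -0.0835  0.0003]
contact_force [-0.2343  0.3116 -0.2426]
joints [ 0.3026  0.4899 -0.3019  2.0203  0.2294  0.663  -1.7715]
tau [ -0.005  -50.4385  -2.7071 -18.8391   0.0082   0.0013   0.0001]
grip_width -0.00010076994093060354
0.0187
```

>>> apply_moves --pt "0 0 0 0 0 0.002 -1" --pt "0 0 0 0 0 0.002 -1" --pt "0 0 0 0 0 0.002 -1" --pt "0 0 0 0 0 0.001 -1" --pt "0 0 0 0 0 0 -1" --pt "0 0 0 0 0 0 -1" --pt "0 0 0 0 0 0 -1" --pt "0 0 0 0 0 0 -1"

```text
clock: 6.93
tcp_pos: [0.5211, -0.0938, 0.0235]
orientation: [3.14, -0.083, 0.0]
contact_force: [0.1, 0.7, -0.1]
grip_width: 0.0003
gripper_force: 0.0
```

>>> apply_moves --pt "0 0 0 0 0 0.002 -1" --pt "0 0 0 0 0 0.002 -1" --pt "0 0 0 0 0 0.001 -1" --pt "0 0 0 0 0 0 -1" --pt "0 0 0 0 0 0 -1" --pt "0 0 0 0 0 0 -1" --pt "0 0 0 0 0 0 -1" --pt "0 0 0 0 0 0 -1"

```text
clock: 7.6
tcp_pos: [0.521, -0.0938, 0.0185]
orientation: [3.14, -0.084, 0.0]
contact_force: [-0.8, 0.5, 0.0]
grip_width: 0.0002
gripper_force: 0.0
```

Run:
```python
from h import *
o=telemetry.get_obs();print(o["tcp_pos"],o["contact_force"])
f=grab_frame("wrist"); g=grab_frame("scene")
a=cv2.resize(f[180:480,170:470],(600,600)); b=cv2.resize(g[230:300,220:290],(200,200),interpolation=cv2.INTER_CUBIC)
cv2.imwrite("pics/w3.png",np.hstack([a,np.vstack([b,np.zeros((400,200,3),np.uint8)])]))
```

```text
[ 0.521  -0.0938  0.0185] [-0.8348  0.4701  0.0356]
```

View pics/w3.png

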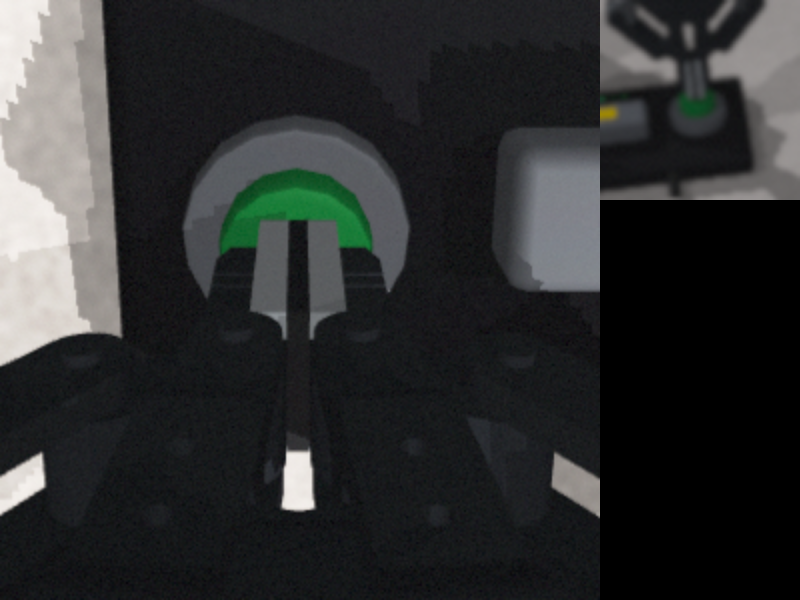

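The tips are now right above the button top (crop 297,225). I'll keep probing.

>>> apply_moves --pt "0 0 0 0 0 0.001 -1" --pt "0 0 0 0 0 0.001 -1" --pt "0 0 0 0 0 0.001 -1" --pt "0 0 0 0 0 0.001 -1" --pt "0 0 0 0 0 0 -1" --pt "0 0 0 0 0 0 -1" --pt "0 0 0 0 0 0 -1" --pt "0 0 0 0 0 0 -1"

```text
clock: 8.37
tcp_pos: [0.521, -0.0937, 0.0144]
orientation: [3.14, -0.083, 0.0]
contact_force: [0.1, -0.5, -0.3]
grip_width: -0.0001
gripper_force: 0.0
```

>>> apply_moves --pt "0 0 0 0 0 0.001 -1" --pt "0 0 0 0 0 0.001 -1" --pt "0 0 0 0 0 0.001 -1" --pt "0 0 0 0 0 0.001 -1" --pt "0 0 0 0 0 0 -1" --pt "0 0 0 0 0 0 -1" --pt "0 0 0 0 0 0 -1" --pt "0 0 0 0 0 0 -1"

```text
clock: 9.03
tcp_pos: [0.5211, -0.0938, 0.0105]
orientation: [3.14, -0.083, 0.001]
contact_force: [0.1, -0.5, 3.3]
grip_width: 0.0003
gripper_force: 1.4
```

>>> apply_moves --pt "0 0 0 0 0 0.001 -1" --pt "0 0 0 0 0 0.001 -1" --pt "0 0 0 0 0 0.001 -1" --pt "0 0 0 0 0 0 -1" --pt "0 0 0 0 0 0 -1" --pt "0 0 0 0 0 0 -1" --pt "0 0 0 0 0 0 -1" --pt "0 0 0 0 0 0 -1"

```text
clock: 9.7
tcp_pos: [0.5211, -0.0938, 0.0075]
orientation: [3.14, -0.083, 0.001]
contact_force: [-0.0, -0.4, 5.5]
grip_width: 0.0
gripper_force: 2.3
```

Contact: the tips sit about 31 mm behind the nominal TCP. I'll press to the stop.

>>> apply_moves --pt "0 0 0 0 0 0.001 -1" --pt "0 0 0 0 0 0.001 -1" --pt "0 0 0 0 0 0.001 -1" --pt "0 0 0 0 0 0 -1" --pt "0 0 0 0 0 0 -1" --pt "0 0 0 0 0 0 -1" --pt "0 0 0 0 0 0 -1" --pt "0 0 0 0 0 0 -1"

```text
clock: 10.37
tcp_pos: [0.5213, -0.0938, 0.0067]
orientation: [3.139, -0.084, 0.001]
contact_force: [-8.0, 0.3, 30.3]
grip_width: 0.0
gripper_force: 15.4
```

The force jump to 30 N marks the stop, so the button is fully down. Now I'll release, rise and open.

>>> apply_moves --pt "0 0 0 0 0 -0.003 -1" --pt "0 0 0 0 0 -0.01 -1" --pt "0 0 0 0 0 -0.02 -1" --pt "0 0 0 0 0 -0.04 -1" --pt "0 0 0 0 0 -0.04 1" --pt "0 0 0 0 0 -0.04 1" --pt "0 0 0 0 0 -0.04 1" --pt "0 0 0 0 0 -0.04 1"

```text
clock: 11.03
tcp_pos: [0.5198, -0.0935, 0.2392]
orientation: [-3.14, 0.083, 0.002]
contact_force: [0.8, 0.4, 0.4]
grip_width: 0.0484
gripper_force: 0.0
```

>>> apply_moves --pt "0 0 0 0 0 -0.04 1" --pt "0 0 0 0 0 -0.03 1" --pt "0 0 0 0 0.038 0 1" --pt "0 0 0 0 0.04 0 1" --pt "0 0 0 0 0.04 0 1" --pt "0 0 0 -0.002 0.04 0 1" --pt "0 0 0 0 0 0 1" --pt "0 0 0 0 0 0 1"

```text
clock: 11.7
tcp_pos: [0.5089, -0.2542, 0.3065]
orientation: [-3.14, 0.092, 0.003]
contact_force: [-1.0, 0.5, 0.4]
grip_width: 0.0853
gripper_force: 0.0
```

Run:
```python
from h import *
o=telemetry.get_obs();print(o["tcp_pos"],o["orientation"],o["grip_width"],o["joints"])
T=wristT(); f=grab_frame("wrist"); np.save("w4T.npy",T)
for d in silhouettes("scanner","wrist"): print(d["p"],d["extent"],atz("wrist",d["extent"][:2],.208,T))
cv2.imwrite("pics/w4.png",f)
```

```text
[ 0.5089 -0.2542  0.3065] [-3.1399  0.0922  0.0034] 0.08533147847031072 [ 0.5619  0.2346 -0.2526  1.662   0.0614  1.2549 -1.3327]
0.98 [481.9, 122.4, 148.0, 108.9] [ 0.5702 -0.3586  0.208 ]
0.87 [316.7, 219.4, 71.2, 118.2] [ 0.5152 -0.2534  0.208 ]
0.78 [263.2, 348.6, 83.4, 138.8] [ 0.4235 -0.2097  0.208 ]
0.71 [470.9, 286.6, 116.8, 109.5] [ 0.4621 -0.3557  0.208 ]
```

View pics/w4.png

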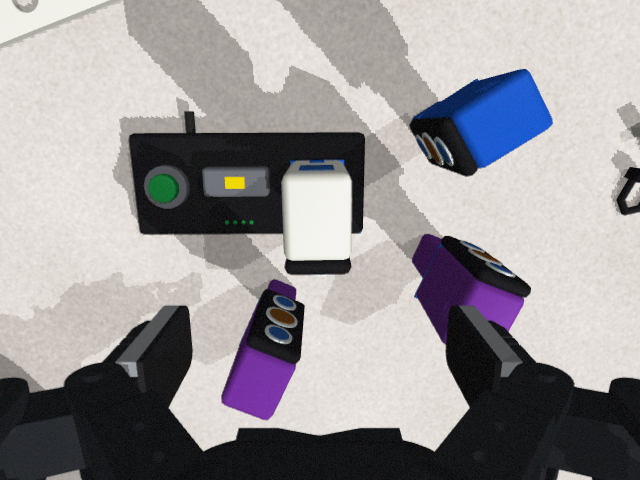

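The white scanner stands centred between the fingers (top face cols 284–351, rows 162–272); the purple and blue ones are aside, and the button is up. I'll grasp with a 15° tilt, which eases the later tilt of the wrist.

>>> apply_moves --pt "0 -0.9 0 0 0 0 1" --pt "0 -0.9 0 0 0 0 1" --pt "0 -0.7 0 0 0 0 1" --pt "0 0 0 0.008 -0.001 0.036 1" --pt "0 0 0 0.008 0 0.036 1" --pt "0 0 0 0.008 0 0.034 1" --pt "0 0 0 0 0 0 1" --pt "0 0 0 0 0 0 1"

```text
clock: 12.47
tcp_pos: [0.5056, -0.2483, 0.1981]
orientation: [-3.105, 0.078, 0.415]
contact_force: [0.8, -0.5, 1.5]
grip_width: 0.0855
gripper_force: 0.0
```

Run:
```python
from h import *
o=telemetry.get_obs();print(o["tcp_pos"],o["joints"],o["contact_force"])
T=wristT(); f=grab_frame("wrist")
for d in silhouettes("scanner","wrist"): print(d["p"],d["extent"])
cv2.imwrite("pics/w5.png",f)
# nominal target in old tool frame from pose of w4
```

```text
[ 0.5056 -0.2483  0.1981] [ 0.4804  0.4633 -0.2424  1.6185  0.1617  1.3377 -1.4312] [ 0.7533 -0.5037  1.5442]
0.93 [329.8, 239.6, 116.5, 215.3]
0.78 [535.0, 295.1, 183.9, 184.5]
0.7 [551.4, 95.2, 177.3, 190.5]
0.67 [253.2, 351.4, 102.5, 195.5]
```

View pics/w5.png

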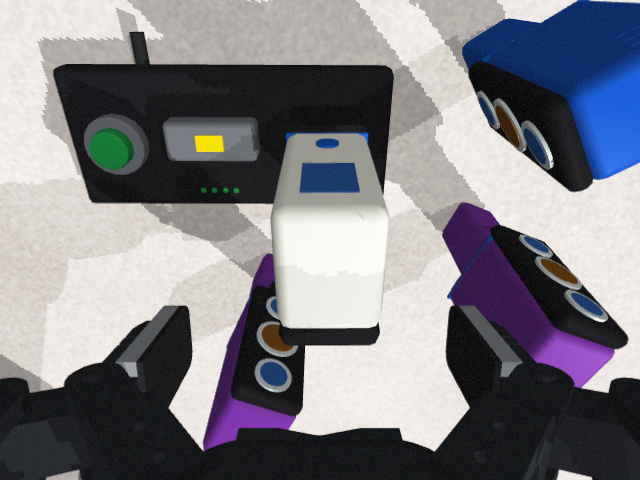

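The white scanner is at (331,240), 5 mm off centre along tool y, which I'll correct while descending.

>>> apply_moves --pt "0 0 0 0 0.005 0 1" --pt "0 0 0 0.004 0 0.02 1" --pt "0 0 0 0.004 0 0.02 1" --pt "0 0 0 0.004 0 0.02 1" --pt "0 0 0 0.001 0 0.006 1" --pt "0 0 0 0 0 0 1" --pt "0 0 0 0 0 0 1" --pt "0 0 0 0 0 0 1"

```text
clock: 13.23
tcp_pos: [0.5029, -0.2554, 0.1335]
orientation: [-3.108, 0.083, 0.405]
contact_force: [0.4, 0.1, -0.4]
grip_width: 0.0852
gripper_force: 0.0
```

Run:
```python
from h import *
o=telemetry.get_obs();print(o["tcp_pos"],o["joints"],o["contact_force"])
T=wristT(); f=grab_frame("wrist")
d=silhouettes("scanner","wrist")
for q in d: print(q["p"],q["extent"])
# white columns on a row of the top face
g=cv2.cvtColor(f,cv2.COLOR_BGR2HSV)
for row in (250,280,300,320,340):
    c=np.where((g[row,200:450,2]>120)&(g[row,200:450,1]<60))[0]+200; print(row,c.min() if len(c) else None,c.max() if len(c) else None)
cv2.imwrite("pics/w6.png",f)
```

```text
[ 0.5029 -0.2554  0.1335] [ 0.4863  0.5235 -0.235   1.6805  0.1837  1.2108 -1.4446] [ 0.3894  0.0707 -0.3972]
0.97 [214.3, 408.1, 42.2, 86.9]
0.97 [558.4, 127.3, 163.3, 254.7]
0.76 [545.4, 358.8, 184.6, 241.8]
0.65 [307.4, 301.9, 180.5, 273.3]
250 200 449
280 200 449
300 200 449
320 200 447
340 200 445
```

View pics/w6.png

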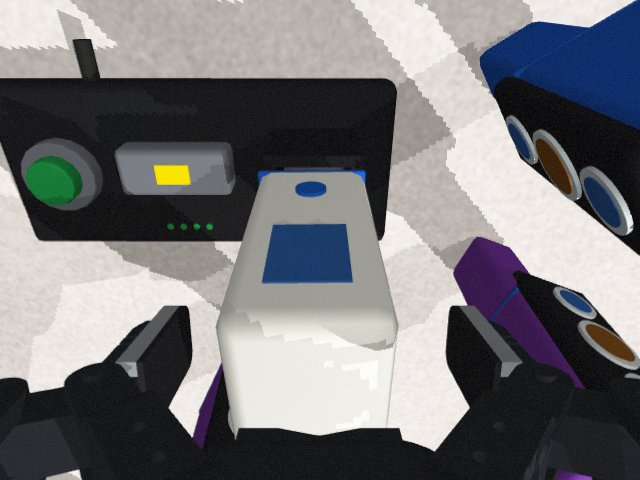

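The head is at cols 218–397 (centre 307), so it needs -2.8 mm along tool y. Then I'll close.

>>> apply_moves --pt "0 0 0 0 -0.003 0.002 1" --pt "0 0 0 0 0 0 1" --pt "0 0 0 0 0 0 -1" --pt "0 0 0 0 0 0 -1" --pt "0 0 0 0 0 0 -1" --pt "0 0 0 0 0 0 -1" --pt "0 0 0 0 0 0 -1" --pt "0 0 0 0 0 0 -1" --grip_force 80

```text
clock: 14.0
tcp_pos: [0.5013, -0.2523, 0.13]
orientation: [-3.107, 0.083, 0.409]
contact_force: [-0.6, -0.7, 3.0]
grip_width: 0.0455
gripper_force: 76.8
```

>>> apply_moves --pt "0 0 0 0 0 0 -1" --pt "0 0 0 0 0 0 -1" --pt "0 0 0 0 0 0 -1" --pt "0 0 0 0 0 0 -1" --pt "0 0 0 0 0 0 -1" --pt "0 0 0 0 0 0 -1" --pt "0 0 0 0 0 0 -1" --pt "0 0 0 0 0 0 -1"

```text
clock: 14.67
tcp_pos: [0.5013, -0.2523, 0.13]
orientation: [-3.107, 0.083, 0.409]
contact_force: [-0.8, -2.0, 5.3]
grip_width: 0.0454
gripper_force: 77.3
```

>>> apply_moves --pt "0 0 0 -0.0026 0 -0.0097 -1" --pt "0 0 0 -0.0052 0 -0.0193 -1" --pt "0 0 0 -0.0052 0 -0.0193 -1" --pt "0 0 0 -0.0052 0 -0.0193 -1" --pt "0 0 0 -0.0052 0 -0.0193 -1" --pt "0 0 0 -0.0052 0 -0.0193 -1" --pt "0 0 0 0 0 0 -1" --pt "0 0 0 0 0 0 -1"

```text
clock: 15.33
tcp_pos: [0.5015, -0.2513, 0.2397]
orientation: [-3.107, 0.082, 0.407]
contact_force: [-0.4, -0.3, -4.5]
grip_width: 0.0453
gripper_force: 76.8
```

Run:
```python
from h import *
o=telemetry.get_obs();print(o["tcp_pos"],o["joints"],o["contact_force"],o["grip_width"])
grab_frame("scene"); g=grab_frame("scene"); f=grab_frame("wrist")
cv2.imwrite("pics/s7.png",np.hstack([cv2.resize(g[140:320,60:300],(480,360)),cv2.resize(f[120:480,140:480],(320,360))]))
```

```text
[ 0.5015 -0.2513  0.2397] [ 0.4881  0.4208 -0.2421  1.5839  0.1512  1.407  -1.4136] [-0.3794 -0.278  -4.4611] 0.04525242314294206
```

View pics/s7.png

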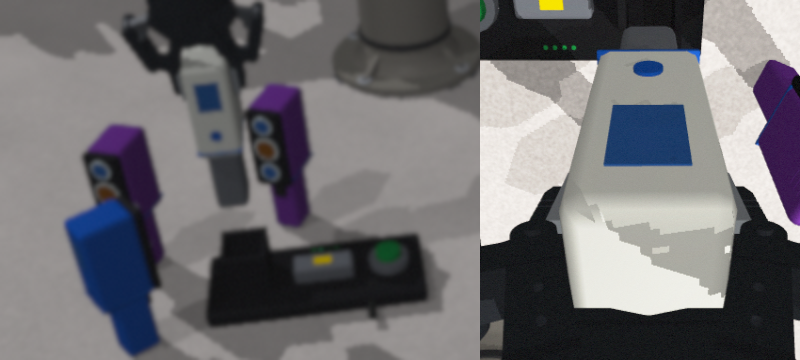

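The white scanner is drawn clear of the cradle, held upright, and the button is up (scene crop 388,250). Next, compute the goal pose.

```bash
cat > goal.py <<'E'
from h import *
import sys
dip,dist,az=[float(a) for a in sys.argv[1:4]]; up=float(sys.argv[4])
C=np.array([.519,.248,.051])
# scanner in tool, from the grasp
Rt=R.from_rotvec([-3.107,.083,.409]).as_matrix(); tt=np.array([.5013,-.2523,.130])
Rs=R.from_euler("z",-3,degrees=True).as_matrix(); ts=np.array([.513,-.2525,.028])
Rts=Rt.T@Rs; tts=Rt.T@(ts-tt)
a,d=np.radians(az),np.radians(dip)
x=np.array([np.cos(a)*np.cos(d),np.sin(a)*np.cos(d),np.sin(d)]); y=np.array([-np.sin(a),np.cos(a),0]); z=np.cross(x,y)
Rg=np.c_[x,y,z]; lens=C+dist*x; org=lens-Rg@np.array([-.038,0,.130])
RT=Rg@Rts.T; pT=org-RT@tts
o=telemetry.get_obs(); R0=R.from_rotvec(o["orientation"]).as_matrix(); p0=o["tcp_pos"]
print("tcp",p0,"goal",pT,"lens",lens,"radius",np.hypot(*pT[:2]),"joints",o["joints"])
print("shift in tool",R0.T@(pT+[0,0,up]-p0)); print("shift in goal tool",RT.T@(pT-p0)); print("turn units of 6deg",np.degrees(R.from_matrix(R0.T@RT).as_rotvec())/6)
Sr=R0@Rts; l=p0+R0@tts+Sr@np.array([-.038,0,.13]); q=Sr.T@(C-l)
print("now: ring in lens",q,"dist",np.linalg.norm(q),"dip",np.degrees(np.arcsin(Sr[2,0])),"lens z",l[2],"dF",o["contact_force"])
E
python3 goal.py 40 .22 22 .08
```

```text
tcp [ 0.5001 -0.2513  0.2378] goal [0.7108 0.325  0.1879] lens [0.6753 0.3111 0.1924] radius 0.7815788395928905 joints [ 0.4882  0.4229 -0.2416  1.5861  0.1516  1.4073 -1.4136]
shift in tool [ 0.1661 -0.5867 -0.0754]
shift in goal tool [ 0.3511 -0.4558  0.2191]
turn units of 6deg [ 0.3556  6.5843 -4.2319]
now: ring in lens [ 0.0199  0.4989 -0.2156] dist 0.5438761697759799 dip -0.17565462845923202 lens z 0.2658895107531789 dF [-0.1933  0.1457 -3.5533]
```

>>> apply_moves --pt "0 0 0 0.0104 -0.036 -0.0047 -1" --pt "0 0 0 0.0104 -0.036 -0.0047 -1" --pt "0 0 0 0.0104 -0.036 -0.0047 -1" --pt "0 0 0 0.0104 -0.036 -0.0047 -1" --pt "0 0 0 0.0104 -0.036 -0.0047 -1" --pt "0 0 0 0.0104 -0.036 -0.0047 -1" --pt "0 0 0 0.0104 -0.036 -0.0047 -1" --pt "0 0 0 0.0104 -0.036 -0.0047 -1"

```text
clock: 16.15
tcp_pos: [0.606, 0.0324, 0.2529]
orientation: [-3.107, 0.083, 0.413]
contact_force: [0.9, -0.5, -3.5]
grip_width: 0.0451
gripper_force: 76.6
```

>>> apply_moves --pt "0 0 0 0.0104 -0.036 -0.0047 -1" --pt "0 0 0 0.0104 -0.036 -0.0047 -1" --pt "0 0 0 0.0104 -0.036 -0.0047 -1" --pt "0 0 0 0.0104 -0.036 -0.0047 -1" --pt "0 0 0 0.0104 -0.036 -0.0047 -1" --pt "0 0 0 0.0104 -0.036 -0.0047 -1" --pt "0 0 0 0.0104 -0.036 -0.0047 -1" --pt "0 0 0 0.0104 -0.036 -0.0047 -1"

```text
clock: 16.82
tcp_pos: [0.7115, 0.3149, 0.2669]
orientation: [-3.108, 0.083, 0.413]
contact_force: [1.5, -0.4, -4.2]
grip_width: 0.0455
gripper_force: 76.6
```

```bash
python3 goal.py 40 .22 22 .03
```

```text
tcp [0.7115 0.3149 0.2669] goal [0.7108 0.325  0.1879] lens [0.6753 0.3111 0.1924] radius 0.7815788395928905 joints [-0.2959  0.8254 -0.3525  0.8519  0.1064  1.7159 -2.1892]
shift in tool [ 0.0116 -0.0102  0.0477]
shift in goal tool [-0.0306 -0.0097  0.073 ]
turn units of 6deg [ 0.3897  6.5869 -4.2331]
now: ring in lens [-0.1619 -0.0768 -0.2446] dist 0.303191673734158 dip -0.14978783566965903 lens z 0.29498403260525163 dF [ 1.498  -0.3834 -4.2359]
```

>>> apply_moves --pt "0.049 0.823 -0.529 0 0 0 -1" --pt "0.049 0.823 -0.529 0 0 0 -1" --pt "0.049 0.823 -0.529 0 0 0 -1" --pt "0.049 0.823 -0.529 0 0 0 -1" --pt "0.049 0.823 -0.529 0 0 0 -1" --pt "0.049 0.823 -0.529 0 0 0 -1" --pt "0.049 0.823 -0.529 0 0 0 -1" --pt "0.049 0.823 -0.529 0 0 0 -1"

```text
clock: 17.48
tcp_pos: [0.7098, 0.3136, 0.2672]
orientation: [-2.931, -0.574, -0.654]
contact_force: [1.5, -0.1, -4.3]
grip_width: 0.0455
gripper_force: 77.2
```

```bash
python3 goal.py 40 .22 22 0
```

```text
tcp [0.7098 0.3136 0.2672] goal [0.7108 0.325  0.1879] lens [0.6753 0.3111 0.1924] radius 0.7815788395928905 joints [-0.1949  0.4012 -0.4383  1.6232  0.3615  0.7426 -1.9671]
shift in tool [-0.029  -0.0102  0.074 ]
shift in goal tool [-0.0288 -0.0102  0.074 ]
turn units of 6deg [-0.0162 -0.028   0.0312]
now: ring in lens [-0.267   0.0109 -0.0632] dist 0.27465333724897917 dip 40.168338352676116 lens z 0.2715807149858873 dF [ 1.5288 -0.0749 -4.3192]
```

>>> apply_moves --pt "0 0.8 0 0 0 0 -1" --pt "0 0 0 -0.009 -0.003 0.015 -1" --pt "0 0 0 -0.009 -0.003 0.015 -1" --pt "0 0 0 -0.009 -0.003 0.015 -1" --pt "0 0 0 0 0 0 -1" --pt "0 0 0 0 0 0 -1" --pt "0 0 0 0 0 0 -1" --pt "0 0 0 0 0 0 -1"

```text
clock: 18.15
tcp_pos: [0.7081, 0.3219, 0.218]
orientation: [-2.887, -0.558, -0.775]
contact_force: [0.2, 0.3, -3.9]
grip_width: 0.0454
gripper_force: 77.3
```

```bash
python3 goal.py 45 .215 22 0
```

```text
tcp [0.7081 0.3219 0.218 ] goal [0.6957 0.319  0.2018] lens [0.66  0.305 0.203] radius 0.7653443202876178 joints [-0.2548  0.4098 -0.3738  1.755   0.4793  0.5255 -2.1096]
shift in tool [-0.019  -0.0019  0.0077]
shift in goal tool [-0.019  -0.0019  0.0077]
turn units of 6deg [-0.0088 -0.0083 -0.0102]
now: ring in lens [-0.2353  0.0016 -0.0023] dist 0.23536582210212983 dip 45.04973382370968 lens z 0.21917173330512862 dF [ 0.2137  0.3222 -3.9396]
```

>>> apply_moves --pt "0 0 0 -0.01 -0.001 0.004 -1" --pt "0 0 0 -0.009 -0.001 0.004 -1" --pt "0 0 0 0 0 0 -1" --pt "0 0 0 0 0 0 -1" --pt "0 0 0 0 0 0 -1" --pt "0 0 0 0 0 0 -1" --pt "0 0 0 0 0 0 -1" --pt "0 0 0 0 0 0 -1"

```text
clock: 18.82
tcp_pos: [0.6954, 0.3191, 0.2008]
orientation: [-2.888, -0.559, -0.773]
contact_force: [0.2, -0.1, -4.4]
grip_width: 0.0452
gripper_force: 77.3
```

```bash
python3 goal.py 45 .215 22 0
cat > v.py <<'E'
from h import *
g=grab_frame("scene"); t=grab_frame("top")
rs=silhouettes("ring_mount","scene"); rt=silhouettes("ring_mount","top"); print([(d["p"],d["extent"]) for d in rs+rt])
# project expected lens, foot, grip
import goal as G
E
python3 - <<'E'
import sys; sys.argv=["x","45",".215","22","0"]
from goal import *
def proj(c,P):
    K=calibration(c);Q=np.linalg.inv(K["world_from_camera"])@np.r_[P,1];s=Q[:2]/Q[2];s=s*(1+K["k1"]*s@s);return np.array([K["fx"]*s[0]+K["cx"],K["fy"]*s[1]+K["cy"]])
im={n:grab_frame(n) for n in("scene","top")}
for n in im:
    for P,c in((l,(0,0,255)),(p0+R0@tts,(0,255,255)),(p0+R0@tts+Sr@np.array([0,0,.18]),(255,255,0)),(C,(255,0,255))):
        p=np.round(proj(n,P)).astype(int); cv2.circle(im[n],tuple(map(int,p)),2,c,-1); print(n,p)
a=im["scene"][120:320,320:570];b=im["top"][150:350,100:350]
cv2.imwrite("pics/f8.png",cv2.resize(np.hstack([a,b]),None,fx=1.6,fy=1.6,interpolation=cv2.INTER_CUBIC))
E
```

```text
tcp [0.6954 0.3191 0.2008] goal [0.6957 0.319  0.2018] lens [0.66  0.305 0.203] radius 0.7653443202876178 joints [-0.2725  0.4064 -0.3556  1.8016  0.5049  0.4841 -2.147 ]
shift in tool [ 0.0007  0.0003 -0.0008]
shift in goal tool [ 0.0007  0.0003 -0.0008]
turn units of 6deg [-0.0084 -0.0007 -0.0068]
now: ring in lens [-0.2141 -0.0005  0.0006] dist 0.21408835141055668 dip 45.00413193913552 lens z 0.20199026678016252 dF [ 0.2255 -0.0855 -4.3805]
tcp [0.6954 0.3191 0.2008] goal [0.6957 0.319  0.2018] lens [0.66  0.305 0.203] radius 0.7653443202876178 joints [-0.2725  0.4064 -0.3556  1.8016  0.5049  0.4841 -2.147 ]
shift in tool [ 0.0007  0.0003 -0.0008]
shift in goal tool [ 0.0007  0.0003 -0.0008]
turn units of 6deg [-0.0084 -0.0007 -0.0068]
now: ring in lens [-0.2141 -0.0005  0.0006] dist 0.21408835141055668 dip 45.00413193913552 lens z 0.20199026678016252 dF [ 0.2255 -0.0855 -4.3805]
scene [447 215]
scene [485 269]
scene [447 188]
scene [393 239]
top [192 210]
top [178 174]
top [186 204]
top [234 281]
```

View pics/f8.png

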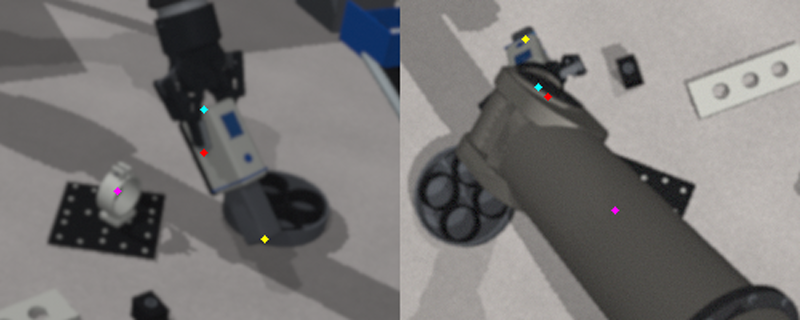

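The picture shows the projected foot (264,239), head top (204,109) and lens (204,153) lying on the held scanner. The ring centre (118,191) lies in the bore and the ring is undisturbed, so I'll hand in.

```bash
python3 -c "
from bench import order,telemetry
print(telemetry.get_obs()['qvel']); print(order.hand_in())"
```

```text
[-0.00231296 -0.00093006  0.00017434  0.00295658 -0.00014715 -0.0003545
  0.00106311]
the job is handed in; nothing more can be done
None
```

I pressed the start button fully down and let it come back up, lifted the white scanner out of its cradle, and handed in while holding it steady, lens about 21 cm from the ring centre and dipping 45°; no verdict came back.

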